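# Show the worn collector strip to the inspection camera

## Task

Take the blued steel gauge block off the collector strip and stand it centred and square on the narrow yellow-topped rest, lengthwise along the rest, and let it go. Then lift the strip out of the green cradle and hold it in the air over the blue inspection camera: worn carbon face down, square to the tilted lens and centred on its axis, 130 mm in front of the lens glass, the strip's length parallel to the long side of the camera head. Finish while still holding it there, steady; drop nothing, do not touch the camera and do not shift the other parts on the bench.

Things in the scene. Friction and masses are not known exactly. Their poses are not given: they have to be found in the camera images.
- strip: Collector strip 160 mm long (y), 36 wide (x), 36 high, about 0.3 kg: black carbon 20 mm thick under a grey aluminium carrier 16 mm thick with flat top; studs 12 mm high on top at y = +-66 mm. Origin: centre of the worn carbon face (underside); z up through the carrier. Lies loose in the cradle, face down, 40 mm above the bench; its middle 100 mm is free at the sides and 30 mm below.
- gauge: Blued steel feeler gauge block with fine bright leaf lines, 26 mm (x) x 50 mm long (y) x 32 mm high (z), about 0.3 kg. Origin at the centre of its underside, z up. It stands loose on the carrier's top near the strip's middle, length along the strip.
- cradle: Green fixed cradle, base plate 76 mm (x) x 190 mm (y) x 10 mm; two saddle blocks at y = +-62 mm (24 mm long in y, 60 mm wide in x) bear the strip at z = 40 mm, between cheeks 42 mm apart that reach to z = 50 mm. Origin at the centre of its underside, the strip lies along y.
- rest: Fixed narrow raised rest: dark foot 76 x 84 x 10 mm, slim column, level yellow top plate 34 mm (x) x 60 mm long (y), its surface 80 mm above the bench. Origin at the centre of its underside.
- rest_top (a point): Centre of the rest's yellow top surface, 80 mm above the bench.
- head: Upward-looking camera head: blue housing 56 (x) x 100 (y) x 44 mm in a stiff grey yoke 146 mm wide (y). Origin on the yoke hinge, 62 mm above the bench; y is the long side and hinge axis; z is the lens axis, out of the lens, leaning 0.15 to 0.5 rad from vertical to its own -x side (roughly to the robot). Lens about 112 mm above the bench. Not to be touched.
- lens (a point): Centre of the lens glass (dark disc in a white ring light, 48 mm across), 50 mm from the head's origin along its z.
- focus (a point): Point in the air on the lens axis, 130 mm in front of the lens glass: where the centre of the worn carbon face is to be held. Same axes as the head: the strip's z along this z, the strip's y along this y (either way round).
- camera: Fixed grey base and yoke of the camera, with the head. Origin on the bench below it; the hinge is at x = 30 mm, z = 62 mm.
- bushing_a: Brass bushing, 34 mm across, 30 mm high, bystander. Origin at the centre of its underside.
- bushing_b: The other brass bushing, same size, bystander.
- depth_gauge: Red round depth gauge on a 90 mm (y) steel foot, 107 mm high, bystander. Origin at the centre of its underside.
- test_lamp: Test lamp with black base 90 mm across, brass ribbed ring and amber bulb, 116 mm high, bystander. Origin at the centre of its underside.
Not all that is in view belongs to the job. Of the things like the cradle, leave any that is pink; of the rest the smaller one is meant.

How it is judged:
On the way, in this order (a step that is already met when the one before it is completed fails the run):
1. the gauge block stands centred and square on the rest, released (horizontal distance between gauge and rest_top below 0.012 m and z of gauge in the frame of rest between 0.074 and 0.086 m and angle between gauge's own z axis and vertical below 0.1 rad and angle between the y axis of gauge and the y axis of rest, either way round below 0.25 rad and contact force between the fingers and gauge below 0.1 N and contact force between gauge and rest above 0.5 N and linear speed of gauge below 0.02 m/s), for 0.3 s.
2. the strip is lifted clear of the cradle in the fingers (contact force between the fingers and strip above 1 N and contact force between strip and cradle below 0.1 N and contact force between strip and rest below 0.1 N and contact force between strip and camera below 0.1 N and contact force between strip and gauge below 0.1 N and height (world z) of strip above 0.09 m), for 0.2 s.
At the end, for the whole second after the job is handed in: Strip still held, still, touching nothing else, worn face down, its centre within 15 mm of the focus point, face square to the lens axis and length parallel to the head within 0.16 rad. Gauge block released on the rest, within 12 mm of its middle, aligned within 0.25 rad (all of step 1 and contact force between the fingers and strip above 1 N and contact force between strip and cradle below 0.1 N and contact force between strip and rest below 0.1 N and contact force between strip and camera below 0.1 N and contact force between strip and gauge below 0.1 N and distance between strip and focus below 0.015 m and angle between the z axis of strip and the z axis of head, either way round below 0.16 rad and angle between the y axis of strip and the y axis of head, either way round below 0.16 rad and angle between strip's own z axis and vertical below 1 rad and height (world z) of strip above 0.15 m and linear speed of strip below 0.02 m/s and angular speed of strip below 0.15 rad/s); the arm keeps its last pose, push and grip.
It fails at once if a bystander is moved more than 20 mm (distance of any of bushing_a, bushing_b, depth_gauge, test_lamp from where it was at the start of the episode above 0.02 m).
It fails at once if the camera is touched (contact force between any of the arm, the fingers, strip, gauge and camera above 1 N).
It fails at once if the gauge block or the strip is dropped (height (world z) of gauge below 0.06 m or height (world z) of strip below 0.03 m).
It also fails if it takes over 54 s, if anything falls off the work surface, if the arm or the gripper's body presses on something with over 40 N, if the wrist force passes 120 N, or if a joint passes its speed limit or range.

## Robot

A 6-joint arm with a two-finger parallel gripper is mounted at the origin on the work surface. World frame = base frame: x ahead of the robot, y to its left, z up, the work surface at z = 0. Lengths are in m, angles in rad, forces in N, time in s.
With the tool pointing down it reaches from about 0.35 to 0.775 m from the base axis. Payload 5.5 kg.
Tool frame: the origin (TCP) lies midway between the tips of the shut fingers; the grasp point (between the pads) lies grip_point_offset behind it (grip_point_offset is the distance from the TCP to the grasp point, in m); z points along the fingers, y is the direction in which the jaws open and shut (so a half turn about z gives the same grasp; the last joint's range is limited). The gripper opens to 85 mm and grips with 20 to 120 N. Pads are 22 mm wide; open, the fingers measure 114 mm over their backs; the gripper's body (76 mm by 85 mm) begins 54 mm behind the grasp point. The pads swing forward as they close: fully open they stand 13 mm farther back than shut.
Start: joints at [-0.14, 0.313, 0.046, 1.304, 0, 1.431], TCP at [0.575, -0, 0.231] pointing down, gripper open.
Joint ranges: [-2.76, 2.76], [-0.86, 1.69], [-1.03, 1.26], [-2.2, 2.34], [-1.47, 1.5], [-3.14, 3.14]. Speed limits (rad/s): [2.57, 2.57, 3.14, 3.14, 3.14, 3.14].

## Interface

Orientations are given as a unit quaternion [w, x, y, z].
In Python, from workcell import * gives the robot as it stands.
- The arm moves only by the tool send_rows, never from a script. Its argument "series" is one flat list of numbers, 7 for each row, row after row: the shift along the tool's x, y, z in cm, then the turn, a rotation vector about the tool's x, y, z in degrees, then the opening, from 0 (shut) to 1 (fully open). A call has 1 to 10 rows; each row is the pose to reach, as a shift and turn from the pose commanded when the call began, along the tool's axes at that moment; what a row does not reach only later rows make up. A row lasts 1/12 s, in which the tool goes at most 41.7 mm and 7.16 degrees, less where a joint would pass 70% of its speed; a pose out of reach is approached as far as the arm can. A call with a gripper value outside its range is refused whole. The fingers move at their own pace and stop on an object; "newtons" is the grip in N (left out, the last holds). Time passes only in rows, so rows that repeat a pose let the fingers close. It gives the time, the measured TCP pose, the force and the opening at its end, in the units of the state.
- get_state(): the state, without advancing time (a new reading comes with each control period).
- read_camera(name): name is "scene" or "side" or "wrist"; returns the picture (420x560x3 uint8, blue, green, red); there is no depth.
- camera_info(name): a dict with "K" (3x3 intrinsics, pixels), "D" ([k1, k2, p1, p2, k3] as OpenCV has them; the pictures are not rectified), "xyz" and "attitude" of the camera in the world. Camera axes: x right, y down, z forward; pixel columns grow to the right and rows downward; lengths in m; the calibration is good to about 2 mm. A picture is of the moment at which its call begins: read the wrist's pose just before it. camera_info takes no time and is no camera call; for the wrist camera it gives the pose at the moment of the call.
- hand_in(): hands the job in, once; it reports no verdict.
Trained networks look in the newest picture that a camera, given by its name, has taken for a name from the list of things; names that differ only in an ending like _2 or _b are one class to them, and where a whole thing is asked for, a point or a joint stands for the part that bears it (a point fixed in the world has none). Each returns a list of dicts, best first, with "p" (0 to 1); they miss things now and then, are a little off and sometimes report something else, mostly with a low value. They report only what shows in the picture. A call takes as long as a camera call. They do not tell look-alikes from the thing itself.
- silhouettes(camera, label): "pixels" (420x560 bool, what is visible of it) and "box" ([left, top, width, height] in pixels, round what is visible of it).
The state is a dict: "clock": time; "joint_pos": joint angles; "qvel": joint speeds; "tau": joint torques, N m; "tcp_pos": TCP position; "orientation": TCP orientation; "wrist_force": force on the tool from outside, world axes, zero at the start; "ft_torque": the same for the moment, N m; "finger_gap": finger opening in m.
Only numpy, scipy, OpenCV 4.12 (cv2) and the standard library are available. Lean on these libraries where they do the work, as an engineer would, in place of code of your own. Each camera call takes 0.05 s, during which the arm holds its last target. There are 200 camera calls.

## Working session

There is one attempt and no reset: what is moved stays moved. The work goes in short steps, Python scripts to look and compute and a tool call to move; the robot and the scene stay as the last step left them, time stands still between calls to the robot, and variables do not carry over. Pictures are saved under pics/ and viewed, about 8 in all and at most 12, crops included, and the job is handed in when it is done.

Besides the shell and the picture viewer there is one more tool, called after ">>>" as a command line: name --argument value ..., lists and objects as JSON in quotes. send_rows: Moves the arm, as the interface text tells. Its arguments: {"type":"object","properties":{"series":{"type":"array"},"newtons":{"type":"number"}},"required":["series"]}

```bash
mkdir -p pics; ls
python3 - <<'E'
from workcell import *
import cv2,numpy as np
s=get_state();print(s)
ims=[]
for n in("scene","side"):
    i=camera_info(n);print(n,i)
    im=read_camera(n);cv2.imwrite(f"pics/{n}0.png",im);ims.append(im)
    for l in["strip","gauge","cradle","rest","head","lens","camera"]:
        for d in silhouettes(n,l):print(n,l,round(d["p"],2),d["box"])
print({k:v for k,v in get_state().items() if k=='clock'})
try:
    import workcell;print([x for x in dir(workcell) if x[0]!='_'])
except Exception as e:print(e)
E
```

```text
pics
{'clock': 0.0, 'joint_pos': array([-1.39631769e-01,  3.13999322e-01,  4.49309010e-02,  1.30359911e+00,
        7.68835524e-06,  1.43121669e+00]), 'qvel': array([ 0.00019284, -0.00033647,  0.00070421,  0.00050877, -0.00039861,
       -0.00112921]), 'tau': array([-2.90074182e-03, -4.80629075e+01,  2.98531097e+01,  1.95313990e-02,
       -3.83516899e-04, -4.27451073e-05]), 'tcp_pos': array([5.74466077e-01, 4.94759332e-05, 2.30389835e-01]), 'orientation': array([-7.49505743e-04,  7.07124905e-01,  7.07088038e-01, -5.60003834e-04]), 'wrist_force': array([ 1.44971765, -0.214467  , -0.4999916 ]), 'ft_torque': array([ 0.07315087, -0.0174837 ,  0.01813756]), 'finger_gap': 0.08534687925856677}
scene {'K': array([[390.2680614 ,   0.        , 275.50799628],
       [  0.        , 390.2680614 , 203.59441511],
       [  0.        ,   0.        ,   1.        ]]), 'D': array([-0.04028425,  0.        ,  0.        ,  0.        ,  0.        ]), 'xyz': array([1.15568954, 0.58298227, 0.71486395]), 'attitude': array([-0.20134585,  0.37472567,  0.80106486, -0.42111234])}
scene strip 0.92 [299.2, 242.9, 
[... 582 characters left out ...]
ray([0.04207603, 0.        , 0.        , 0.        , 0.        ]), 'xyz': array([ 0.39010691, -0.7213017 ,  0.96514439]), 'attitude': array([-0.38512931,  0.9186572 , -0.08153501,  0.03311216])}
side strip 0.56 [274.1, 173.9, 10.0, 44.1]
side cradle 0.7 [183.7, 186.8, 43.2, 64.8]
side cradle 0.56 [309.4, 304.2, 30.0, 46.3]
side cradle 0.49 [325.1, 147.1, 9.2, 33.4]
side rest 0.94 [306.8, 308.7, 34.9, 40.7]
side rest 0.42 [280.3, 225.0, 30.3, 38.3]
side head 0.71 [279.4, 225.5, 32.4, 34.2]
side lens 0.95 [280.2, 224.7, 29.4, 42.2]
side camera 0.66 [268.9, 223.9, 46.0, 58.4]
{'clock': 0.8}
['MotionError', 'camera_info', 'get_state', 'grip_point_offset', 'hand_in', 'read_camera', 'silhouettes']
```

Run:
```python
import cv2
for n in("scene","side"):
    im=cv2.imread(f"pics/{n}0.png")
    cv2.imwrite(f"pics/{n}0c.png",cv2.resize(im[140:420,120:460] if n=="scene" else im[110:370,140:400],None,fx=2.3,fy=2.1 if 0 else 2.3,interpolation=cv2.INTER_CUBIC)[:600,:800])
```

```text
(no output)
```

View pics/scene0c.png

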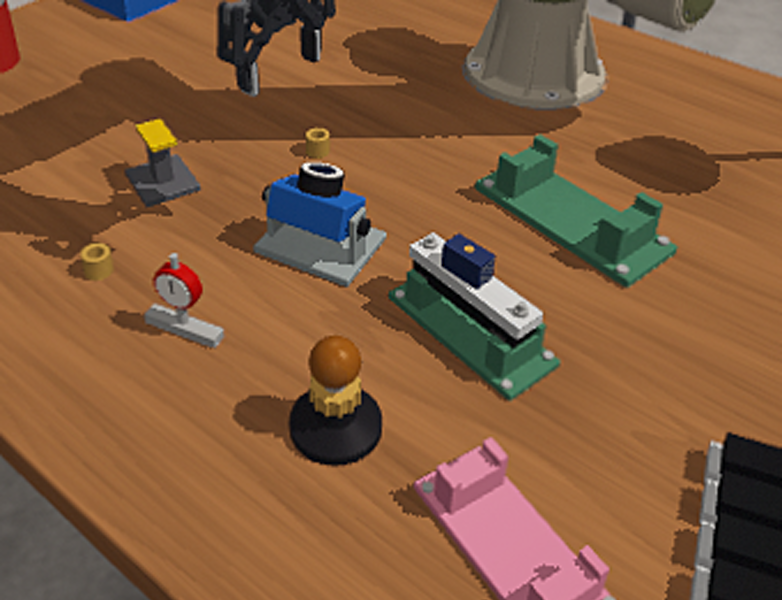

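View pics/side0c.png

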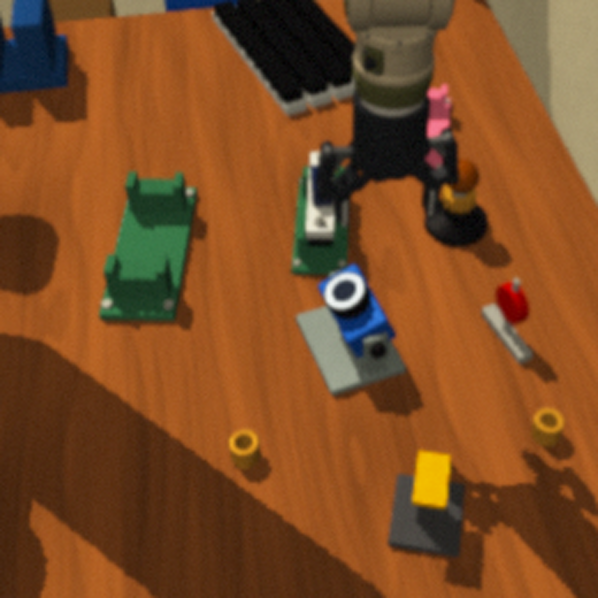

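The scene shows the strip with the gauge in the middle green cradle (crop 470,290), a larger empty green cradle (580,210), which I leave, and a pink one (510,530), which I leave. One yellow-topped rest is at (157,135). The blue head is at (318,205). The side picture agrees: rest top (432,480), lens (346,291), strip (320,200).

```bash
cat > h.py <<'E'
from workcell import *
import cv2,numpy as np
from scipy.spatial.transform import Rotation as R
def rot(q): return R.from_quat(np.r_[q[1:],q[0]])
def rays(uv,i):
    p=cv2.undistortPoints(np.float64(uv).reshape(-1,1,2),i["K"],i["D"]).reshape(-1,2)
    return rot(i["attitude"]).apply(np.c_[p,np.ones(len(p))])
def onz(uv,i,z):
    d=rays(uv,i);return i["xyz"]+d*((z-i["xyz"][2])/d[:,2])[:,None]
def proj(P,i):
    r=rot(i["attitude"]).inv();return cv2.projectPoints(r.apply(np.float64(P)-i["xyz"]),np.zeros(3),np.zeros(3),i["K"],i["D"])[0].reshape(-1,2)
def big(m):
    n,l,s,c=cv2.connectedComponentsWithStats(m.astype(np.uint8));return l==1+np.argmax(s[1:,4])
def rect(mask,i,z):
    c=cv2.findContours(mask.astype(np.uint8),0,1)[0];c=max(c,key=len).reshape(-1,2)
    P=onz(c,i,z);o=P.mean(0)[:2]
    (cx,cy),(w,h),a=cv2.minAreaRect(((P[:,:2]-o)*1000).astype(np.float32))
    if w>h:w,h,a=h,w,a+90   # a: angle of short side(x); long = a+90
    return np.r_[o+np.array([cx,cy])/1000],(w,h),(a+90)%180
E
python3 - <<'E'
from h import *
for n in("scene","side"):
    im=cv2.imread(f"pics/{n}0.png");i=camera_info(n)
    hsv=cv2.cvtColor(im,cv2.COLOR_BGR2HSV);H,S,V=[hsv[...,k].astype(int) for k in range(3)]
    ye=big((H>22)&(H<32)&(S>200)&(V>150))
    print(n,"rest",rect(ye,i,.08))
    wh=(S<60)&(V>150)
    m=np.zeros(wh.shape,bool)
    if n=="scene":m[235:300,290:365]=1
    else:m[170:220,265:290]=1
    c=wh&m;ys,xs=np.nonzero(c);print(" carrier",c.sum(),rect(c,i,.076))
    bl=(H>110)&(H<130)&(S>80)&(V<110)&m
    print(" gauge",bl.sum(),np.round(rect(bl,i,.1),3) if 0 else (rect(bl,i,.1) if bl.sum()>20 else None))
    m[:]=0
    if n=="scene":m[205:232,245:285]=1
    else:m[220:250,272:305]=1
    rg=big((S<70)&(V>140)&m);pts=np.argwhere(rg)[:,::-1]
    hull=cv2.convexHull(pts.astype(np.int32));e=cv2.fitEllipse(hull);print(" lens",rg.sum(),e,onz([e[0]],i,.112))
E
```

```text
scene rest (array([-1.21544707, -3.536371  ]), (504.9900207519531, 2442.33935546875), 54.773460388183594)
 carrier 439 (array([0.5420542 , 0.23921435]), (42.97137451171875, 170.6214599609375), 75.82798767089844)
 gauge 326 (array([0.54652989, 0.22927553]), (51.09402084350586, 67.07979583740234), 82.8592529296875)
 lens 47 ((259.6745300292969, 213.3437957763672), (5.5189104080200195, 17.324100494384766), 99.80825805664062) [[0.53595436 0.02055211 0.112     ]]
side rest (array([ 0.58119875, -0.22560159]), (31.818952560424805, 54.19489288330078), 69.90624237060547)
 carrier 139 (array([0.53336878, 0.2042387 ]), (33.777931213378906, 99.94882202148438), 81.05281829833984)
 gauge 22 (array([0.53353799, 0.23025849]), (6.285214900970459, 41.93023681640625), 80.75457000732422)
 lens 148 ((289.26947021484375, 236.00772094726562), (14.891215324401855, 18.065258026123047), 54.98827362060547) [[0.53233952 0.01557393 0.112     ]]
```

Run:
```python
from h import *
i=camera_info("wrist");im=read_camera("wrist");cv2.imwrite("pics/w0.png",im)
s=get_state();print(i,s["tcp_pos"],grip_point_offset)
T=rot(s["orientation"]);print("cam in tcp",T.inv().apply(i["xyz"]-s["tcp_pos"]),(T.inv()*rot(i["attitude"])).as_matrix().round(3))
print(proj([[.534,.017,.112],[.575,0,0]],i))
for l in["head","lens"]:
    for d in silhouettes("wrist",l):print(l,d["p"],d["box"])
```

```text
{'K': array([[345.52491633,   0.        , 279.04832903],
       [  0.        , 345.52491633, 205.39672231],
       [  0.        ,   0.        ,   1.        ]]), 'D': array([0.00810818, 0.        , 0.        , 0.        , 0.        ]), 'xyz': array([0.57488233, 0.0786577 , 0.37455265]), 'attitude': array([1.57121026e-01, 9.87579188e-01, 2.93891246e-04, 4.93937644e-04])} [ 5.75045567e-01 -1.50558923e-05  2.31355336e-01] 0.0187
cam in tcp [ 7.86673348e-02 -1.42233358e-04 -1.43200309e-01] [[ 0.001 -0.951 -0.31 ]
 [ 1.     0.     0.001]
 [-0.001 -0.31   0.951]]
[[226.10364177 175.9599244 ]
 [278.80217842 167.73718198]]
head 0.93 [199.1, 96.8, 95.7, 124.0]
lens 0.69 [197.6, 97.2, 100.4, 124.0]
```

View pics/w0.png

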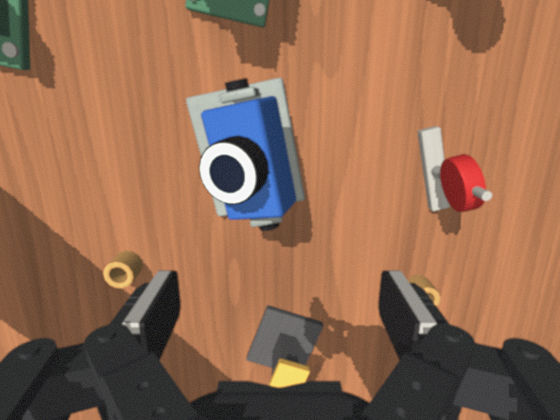

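The wrist view shows the head clearly: lens ring centred near (229,172), hinge knobs near (237,85) and (268,226), and the rest at (290,340). Next I move over the strip for a closer look.

>>> send_rows --series '[4,-0.6,-0.5,0,0,0,1,8,-1.2,-1,0,0,0,1,12,-1.8,-1.5,0,0,0,1,16,-2.4,-2,0,0,0,1,20,-3,-2,0,0,0,1,22,-3.5,-2,0,0,0,1,22,-3.5,-2,0,0,0,1,22,-3.5,-2,0,0,0,1]'

```text
clock: 1.62
tcp_pos: [0.5396, 0.2211, 0.2513]
orientation: [0.0, 0.706, 0.708, -0.0]
wrist_force: [-0.3, -0.5, -0.2]
finger_gap: 0.0855
```

Run:
```python
from h import *
i=camera_info("wrist");im=read_camera("wrist");cv2.imwrite("pics/w1.png",im);import pickle;pickle.dump(i,open("w1.pkl","wb"))
for l in["strip","gauge","cradle"]:
    for d in silhouettes("wrist",l):
        print(l,d["p"],d["box"])
        if l=="gauge" : print(rect(d["pixels"],i,.108))
for n in ("scene","side"): cv2.imwrite(f"pics/{n}1.png",read_camera(n))
```

```text
strip 0.58 [249.5, 73.0, 69.5, 172.8]
gauge 0.71 [265.6, 148.1, 34.4, 65.8]
(array([0.54108763, 0.22776436]), (26.60535430908203, 54.861568450927734), 83.86051177978516)
cradle 0.87 [403.1, 0.9, 108.6, 80.4]
cradle 0.68 [0.0, 25.5, 117.6, 239.0]
cradle 0.63 [236.6, 54.7, 100.4, 181.0]
cradle 0.49 [228.2, 266.3, 95.5, 122.1]
```

View pics/w1.png

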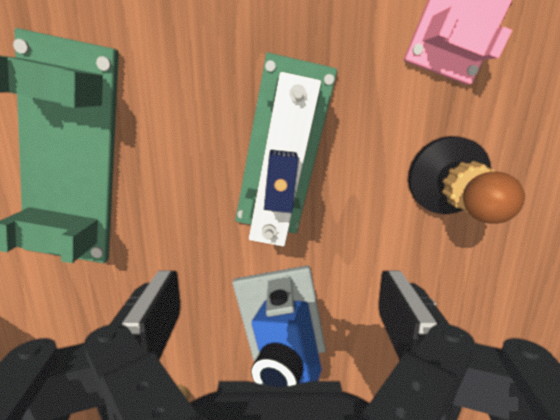

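The wrist picture shows the strip from (298,75) to (268,243) with the gauge centred at (281,184) in the smaller green cradle. The larger green one (65,150) and the pink one (465,35) stay untouched, and the head's knob is at (279,297). Now the precise fits.

```bash
cat > fit.py <<'E'
from h import *
import pickle
from scipy.optimize import least_squares
w1=pickle.load(open("w1.pkl","rb"))
im=cv2.imread("pics/w1.png");hsv=cv2.cvtColor(im,cv2.COLOR_BGR2HSV);H,S,V=[hsv[...,k].astype(int) for k in range(3)]
box=np.zeros(H.shape,bool);box[60:250,240:330]=1
bl=big((H>105)&(H<135)&(S>80)&box)
bl=cv2.morphologyEx(bl.astype(np.uint8),cv2.MORPH_CLOSE,np.ones((7,7)))>0
print("gauge",rect(bl,w1,.108))
wh=(S<60)&(V>120)&box
wh=big(cv2.morphologyEx(wh.astype(np.uint8),cv2.MORPH_OPEN,np.ones((3,3)))|bl)
print("strip",rect(wh,w1,.076))
w0=dict(w1);w0["xyz"]=np.array([0.57488233,0.0786577,0.37455265]);w0["attitude"]=np.array([1.57121026e-01,9.87579188e-01,2.93891246e-04,4.93937644e-04])
views=[("w0",w0,(195,138,70,70),[(237,85),(268,226)]),("w1",w1,(245,338,60,52),[(279,297)]),
 ("scene1",camera_info("scene"),(245,205,35,25),[(236.5,224),(277.8,238.7)]),("side1",camera_info("side"),(275,222,30,30),[(303.5,260.4)])]
data=[]
for n,i,(x,y,w,h),k in views:
    im=cv2.imread(f"pics/{n}.png");c=im[y:y+h,x:x+w];hs=cv2.cvtColor(c,cv2.COLOR_BGR2HSV)
    m=(hs[...,1]<70)&(hs[...,2]>(190 if n[0]=="w" else 150));m=big(m)
    hull=cv2.convexHull(np.argwhere(m)[:,::-1].astype(np.int32)).reshape(-1,2)+[x,y]
    print(n,m.sum(),cv2.fitEllipse(hull.astype(np.float32)))
    data.append((i,hull,k))
def axis(p):
    a=np.array([-np.sin(p[3]),0,np.cos(p[3])]);yv=np.array([0,1,0]);r=R.from_euler("z",p[2]);return r.apply(a),r.apply(yv)
def res(p,ks=1,parts=False,use=None):
    a,yv=axis(p);h=np.r_[p[:2],.062];L=h+.05*a;o=[]
    for j,(i,hull,k) in enumerate(data):
        if use is not None and j not in use: continue
        d=rays(hull,i);t=((L-i["xyz"])@a)/(d@a);P=i["xyz"]+d*t[:,None]
        e=(np.linalg.norm(P-L,axis=1)-p[4])*1e3/np.sqrt(len(hull))*3
        dk=rays(k,i);nn=np.cross(dk,yv);nn/=np.linalg.norm(nn,axis=1)[:,None]
        ek=((h-i["xyz"])*nn).sum(1)*1e3*ks
        if parts:print(j,"ring rms",np.sqrt((e**2).sum())/3,"knob",ek)
        o+=[e,ek]
    return np.concatenate(o+[[(p[4]-.024)*500]])
for use in(None,[0,2,3],[0,1],[2,3]):
    f=least_squares(res,[.55,.02,.2,.3,.024],kwargs=dict(use=use),loss="soft_l1")
    a,yv=axis(f.x);print(use,f.x.round(4),"lens",(np.r_[f.x[:2],.062]+.05*a).round(4),"axis",a.round(3),"focus",(np.r_[f.x[:2],.062]+.18*a).round(4))
    if use is None:res(f.x,parts=True)
E
python3 fit.py
```

```text
gauge (array([0.54158297, 0.22714498]), (24.31756019592285, 51.211700439453125), 84.298828125)
strip (array([0.54231436, 0.2351554 ]), (38.289642333984375, 161.72784423828125), 78.7940902709961)
w0 1498 ((227.30152893066406, 172.67942810058594), (52.25117492675781, 62.55250549316406), 147.93206787109375)
w1 465 ((272.34979248046875, 375.0318298339844), (27.895767211914062, 44.757965087890625), 109.36846160888672)
scene1 45 ((259.6745300292969, 213.3437957763672), (5.5189104080200195, 17.324100494384766), 99.80825805664062)
side1 142 ((289.1874694824219, 235.85220336914062), (14.610243797302246, 18.06713104248047), 53.67731857299805)
None [0.5505 0.0218 0.1927 0.3549 0.0241] lens [0.5334 0.0185 0.1089] axis [-0.341 -0.067  0.938] focus [0.4891 0.0098 0.2308]
0 ring rms 0.5025008982793356 knob [-1.01992015 -1.08332123]
1 ring rms 1.9718962435339138 knob [-1.90563536]
2 ring rms 1.7449373251850775 knob [-0.27424248 -0.59733356]
3 ring rms 1.3390066011352604 knob [-1.06901591]
[0, 2, 3] [0.5503 0.0218 0.2017 0.3591 0.0243] lens [0.5331 0.0183 0.1088] axis [-0.344 -0.07   0.936] focus [0.4883 0.0091 0.2305]
[0, 1] [0.5516 0.0216 0.1893 0.3664 0.0241] lens [0.534  0.0182 0.1087] axis [-0.352 -0.067  0.934] focus [0.4883 0.0095 0.23  ]
[2, 3] [0.5498 0.022  0.2104 0.3649 0.0243] lens [0.5324 0.0183 0.1087] axis [-0.349 -0.075  0.934] focus [0.487  0.0086 0.2301]
```

Fits agree: head yaw ≈0.197, tilt ≈0.36, lens ≈(0.533, 0.018, 0.109), focus ≈(0.4885, 0.0095, 0.2304). The strip measures 38×162 mm at z 76 mm, which is plausible. The gauge is at (0.5416, 0.2271), about 84°. Next I descend and grip the gauge.

>>> send_rows --series '[0.6,0.2,4,0,0,5.5,1,0.6,0.2,8,0,0,5.5,1,0.6,0.2,12,0,0,5.5,1,0.6,0.2,15,0,0,5.5,1,0.6,0.2,17,0,0,5.5,1,0.6,0.2,17.2,0,0,5.5,1,0.6,0.2,17.2,0,0,5.5,1]' --newtons 50

```text
clock: 2.5
tcp_pos: [0.5412, 0.2249, 0.0782]
orientation: [-0.001, 0.741, 0.672, -0.001]
wrist_force: [-0.4, -0.3, 1.4]
finger_gap: 0.0855
```

>>> send_rows --series '[0,0,0,0,0,0,0,0,0,0,0,0,0,0,0,0,0,0,0,0,0,0,0,0,0,0,0,0,0,0,0,0,0,0,0,0,0,0,0,0,0,0,0,0,0,0,0,0,0]'

```text
clock: 3.08
tcp_pos: [0.5422, 0.2263, 0.0805]
orientation: [0.0, 0.74, 0.672, 0.001]
wrist_force: [-2.6, -0.3, 5.7]
finger_gap: 0.0251
```

>>> send_rows --series '[0,0,-0.5,0,0,0,0,0,0,-1.5,0,0,0,0,0,0,-3.5,0,0,0,0,0,0,-7,0,0,0,0,0,0,-10.5,0,0,0,0,0,0,-14,0,0,0,0,0,0,-14,0,0,0,0]'

```text
clock: 3.67
tcp_pos: [0.5455, 0.2269, 0.2277]
orientation: [0.003, 0.74, 0.672, 0.005]
wrist_force: [1.0, 0.6, -1.7]
finger_gap: 0.0251
```

Run:
```python
from h import *
s=get_state();T=rot(s["orientation"]);print(s["clock"],s["tcp_pos"],s["finger_gap"],s["wrist_force"])
# waypoint above rest for viewing: TCP (0.58,-0.19,.22)
print("to rest, cm:",T.inv().apply(np.array([.581,-.226,.24])-s["tcp_pos"])*100, "tool x angle",np.degrees(np.arctan2(*T.apply([1,0,0])[[1,0]])))
```

```text
3.6667 [0.54545735 0.22688625 0.22774426] 0.02512368152055873 [ 1.04285928  0.58393584 -1.70533604]
to rest, cm: [-44.73512831   7.88844409  -1.31722774] tool x angle 84.50777213232716
```

>>> send_rows --series '[-4,0.5,-0.5,0,0,2,0,-8,1,-1,0,0,4,0,-12,1.5,-1,0,0,6,0,-16,2,-1,0,0,8,0,-20,2.5,-1,0,0,10,0,-24,3,-1,0,0,12,0,-28,3.5,-1,0,0,14,0,-32,4,-1,0,0,14.5,0,-36,4.5,-1,0,0,14.5,0,-39,5,-1,0,0,14.5,0]'

```text
clock: 4.5
tcp_pos: [0.5538, -0.1702, 0.2293]
orientation: [0.0, 0.82, 0.573, -0.0]
wrist_force: [0.2, 0.4, -1.7]
finger_gap: 0.0252
```

Run:
```python
from h import *
s=get_state();T=rot(s["orientation"]);print(s["clock"],s["tcp_pos"],s["finger_gap"],s["wrist_force"])
print("cm:",T.inv().apply(np.array([.560,-.282,.24])-s["tcp_pos"])*100, "tool x angle",np.degrees(np.arctan2(*T.apply([1,0,0])[[1,0]])))
```

```text
4.5 [ 0.55383614 -0.17021674  0.22926228] 0.02524917634970994 [ 0.21832811  0.44312997 -1.74424145]
cm: [-10.28596509   4.42201522  -1.06423642] tool x angle 69.8915944676917
```

>>> send_rows --series '[-3.5,1.5,-0.5,0,0,0,0,-7,3,-1,0,0,0,0,-10.3,4.4,-1,0,0,0,0,-10.3,4.4,-1,0,0,0,0,-10.3,4.4,-1,0,0,0,0]'

```text
clock: 4.92
tcp_pos: [0.56, -0.281, 0.2384]
orientation: [-0.001, 0.82, 0.572, -0.0]
wrist_force: [0.2, 0.8, -1.6]
finger_gap: 0.0252
```

Run:
```python
from h import *
s=get_state();i=camera_info("wrist");im=read_camera("wrist");cv2.imwrite("pics/w2.png",im)
sc=read_camera("scene");cv2.imwrite("pics/scene2.png",sc);sd=read_camera("side");cv2.imwrite("pics/side2.png",sd)
T=rot(s["orientation"]);print(s["clock"],s["tcp_pos"],s["finger_gap"],s["orientation"],i)
def yel(im):
    h=cv2.cvtColor(im,cv2.COLOR_BGR2HSV).astype(int);return big((h[...,0]>20)&(h[...,0]<34)&(h[...,1]>190)&(h[...,2]>120))
for n,m,ii in(("wrist",yel(im),i),("side",yel(sd),camera_info("side"))):
    ys,xs=np.nonzero(m);print(n,m.sum(),xs.min(),xs.max(),ys.min(),ys.max(),rect(m,ii,.08))
for d in silhouettes("wrist","gauge"):print("g",d["p"],d["box"])
```

```text
4.9167 [ 0.55998035 -0.28099662  0.23840177] 0.025248983163737523 [-5.59472463e-04  8.20202711e-01  5.72072695e-01 -1.77002479e-04] {'K': array([[345.52491633,   0.        , 279.04832903],
       [  0.        , 345.52491633, 205.39672231],
       [  0.        ,   0.        ,   1.        ]]), 'D': array([0.00810818, 0.        , 0.        , 0.        , 0.        ]), 'xyz': array([ 0.58753138, -0.20735813,  0.38164887]), 'attitude': array([ 0.15437414,  0.9723733 , -0.17288491, -0.02774172])}Traceback (most recent call last):
  File "<stdin>", line 7, in <module>
  File "<stdin>", line 6, in yel
  File "h.py", line 13, in big
    n,l,s,c=cv2.connectedComponentsWithStats(m.astype(np.uint8));return l==1+np.argmax(s[1:,4])
                                                                             ~~~~~~~~~^^^^^^^^^
    return _wrapfunc(a, 'argmax', axis=axis, out=out, **kwds)
    return bound(*args, **kwds)
ValueError: attempt to get argmax of an empty sequence
```

View pics/w2.png

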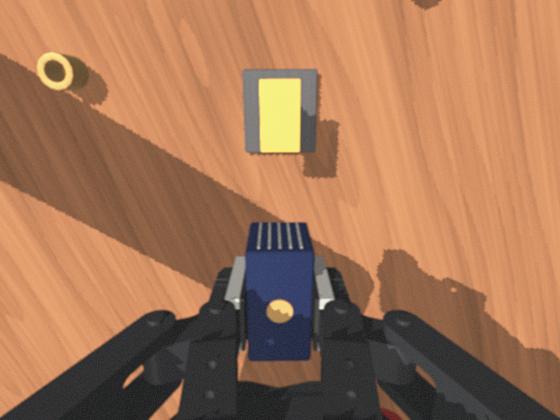

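The wrist picture shows the yellow top at cols 258–301, rows 78–153. It is nearly square to the tool. The gauge is held straight, with its top face around (279,305).

Run:
```python
from h import *
import pickle
i=camera_info("wrist");s=get_state();T=rot(s["orientation"])
im=cv2.imread("pics/w2.png");h=cv2.cvtColor(im,cv2.COLOR_BGR2HSV).astype(int);H,S,V=h[...,0],h[...,1],h[...,2]
y=(H>20)&(H<36)&(S>110)&(V>150);y[:,:200]=0;y[200:]=0;y=big(y)
c,wh,a=rect(y,i,.08);print("rest",c,wh,a)
sd=cv2.imread("pics/side2.png");hh=cv2.cvtColor(sd,cv2.COLOR_BGR2HSV).astype(int)
print("yellow pix side",hh[320,328])
b=(H>105)&(H<135)&(S>80);b[:246]=0;b=big(b)
b=cv2.morphologyEx(b.astype(np.uint8),cv2.MORPH_CLOSE,np.ones((15,15)))>0
ys,xs=np.nonzero(b);print("gauge px",xs.min(),xs.max(),ys.min(),ys.max())
g,gw,ga=rect(b,i,s["tcp_pos"][2]+.0275);print("gauge",g,gw,ga,"tool x",np.degrees(np.arctan2(*T.apply([1,0,0])[[1,0]])))
print("gauge in tool mm",T.inv().apply(np.r_[g-s["tcp_pos"][:2],0])*1000)
print("shift tool cm",T.inv().apply(np.r_[c-g,0])*100)
```

```text
rest [ 0.5811204  -0.22170224] (33.86251449584961, 59.39626693725586) 70.57991027832031
yellow pix side [ 23 255 241]
gauge px 245 313 246 359
gauge [ 0.56053659 -0.27796175] (25.799945831298828, 50.837135314941406) 69.92980194091797 tool x 70.04292440882286
gauge in tool mm [-0.08489488  0.33505952 -0.00039978]
shift tool cm [5.99066208e+00 1.45484516e-02 3.30139214e-03]
```

Run:
```python
from h import *
s=get_state();T=rot(s["orientation"]);print(s["clock"],s["tcp_pos"],s["qvel"].round(3),s["wrist_force"])
print("cm:",T.inv().apply(np.array([.5805,-.2248,.0855])-s["tcp_pos"])*100)
```

```text
5.0667 [ 0.56025063 -0.27776759  0.23906291] [ 0.015 -0.009 -0.003 -0.002 -0.003 -0.001] [-0.51588376  0.05828341 -2.63384923]
cm: [ 5.66132234  0.1116397  15.35931879]
```

>>> send_rows --series '[3,0,2,0,0,0,0,5.6,0.1,5,0,0,-0.5,0,5.6,0.1,9,0,0,-0.5,0,5.6,0.1,12,0,0,-0.5,0,5.6,0.1,14.2,0,0,-0.5,0,5.6,0.1,14.9,0,0,-0.5,0,5.6,0.1,14.9,0,0,-0.5,0,5.6,0.1,14.9,0,0,-0.5,0,5.6,0.1,14.9,0,0,-0.5,0]'

```text
clock: 5.82
tcp_pos: [0.5821, -0.2269, 0.0927]
orientation: [0.002, 0.816, 0.577, 0.001]
wrist_force: [-0.3, 0.1, -2.5]
finger_gap: 0.0254
```

Run:
```python
from h import *
s=get_state();i=camera_info("wrist");im=read_camera("wrist");cv2.imwrite("pics/w3.png",im)
sd=read_camera("side");cv2.imwrite("pics/side3.png",sd);sc=read_camera("scene")
T=rot(s["orientation"]);print(s["clock"],s["tcp_pos"],s["wrist_force"])
print("cm:",T.inv().apply(np.array([.5805,-.2248,.0845])-s["tcp_pos"])*100)
a=cv2.resize(sd[285:365,285:365],(400,400),interpolation=2)
p=proj([[.58,-.225,.09]],camera_info("scene"))[0].astype(int);b=cv2.resize(sc[p[1]-30:p[1]+30,p[0]-30:p[0]+30],(400,400),interpolation=2)
cv2.imwrite("pics/chk3.png",np.hstack([a,b]))
```

```text
5.8167 [ 0.58212439 -0.22688374  0.09265806] [-0.33900416  0.14348157 -2.52732285]
cm: [ 0.14277213 -0.2256427   0.81489039]
```

View pics/chk3.png

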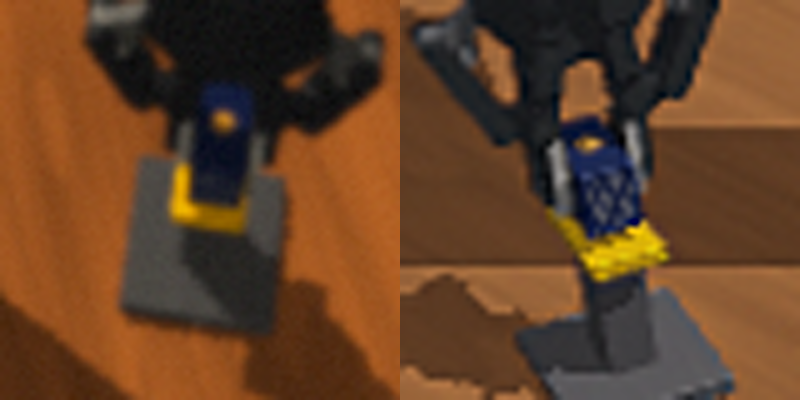

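Both crops show the gauge just above the yellow plate, aligned with it. Next I lower it the last 8 mm.

>>> send_rows --series '[0.1,-0.2,0.3,0,0,0,0,0.1,-0.2,0.5,0,0,0,0,0.1,-0.2,0.7,0,0,0,0,0.1,-0.2,0.8,0,0,0,0,0.1,-0.2,0.8,0,0,0,0,0.1,-0.2,0.8,0,0,0,0]'

```text
clock: 6.47
tcp_pos: [0.579, -0.225, 0.0842]
orientation: [0.001, 0.817, 0.577, 0.0]
wrist_force: [-4.0, 2.5, 9.3]
finger_gap: 0.0254
```

>>> send_rows --series '[0,0,0,0,0,0,0.4,0,0,0,0,0,0,0.7,0,0,0,0,0,0,1,0,0,0,0,0,0,1,0,0,0,0,0,0,1,0,0,0,0,0,0,1,0,0,0,0,0,0,1]'

```text
clock: 7.05
tcp_pos: [0.5791, -0.2249, 0.0821]
orientation: [-0.0, 0.817, 0.577, -0.0]
wrist_force: [-0.4, 0.3, 0.1]
finger_gap: 0.0854
```

>>> send_rows --series '[0,0,-2,0,0,0,1,0,0,-5,0,0,0,1,0,0,-9,0,0,0,1,-2,0,-13,0,0,0,1,-6,0,-15,0,0,0,1,-6,0,-15,0,0,0,1,-6,0,-15,0,0,0,1]'

```text
clock: 7.63
tcp_pos: [0.5594, -0.2841, 0.2344]
orientation: [0.002, 0.818, 0.576, 0.001]
wrist_force: [1.2, 0.2, -0.1]
finger_gap: 0.0852
```

Run:
```python
from h import *
s=get_state();i=camera_info("wrist");im=read_camera("wrist");cv2.imwrite("pics/w4.png",im)
T=rot(s["orientation"]);print(s["clock"],s["tcp_pos"],s["wrist_force"],s["finger_gap"])
h=cv2.cvtColor(im,cv2.COLOR_BGR2HSV).astype(int);H,S,V=h[...,0],h[...,1],h[...,2]
p=proj([[.5805,-.2248,.08]],i)[0];box=np.zeros(H.shape,bool);x,y=p.astype(int);box[max(0,y-70):y+70,x-60:x+60]=1
b=big((H>105)&(H<135)&(S>80)&box);b=cv2.morphologyEx(b.astype(np.uint8),cv2.MORPH_CLOSE,np.ones((9,9)))>0
ye=(H>20)&(H<36)&(S>110)&(V>150)&box
print("gauge",rect(b,i,.112));u=cv2.morphologyEx((ye|b).astype(np.uint8),cv2.MORPH_OPEN,np.ones((3,3)));print("union/rest",rect(u,i,.08))
d=np.array([.541,.21,.25])-s["tcp_pos"];print("to strip cm",T.inv().apply(d)*100)
cv2.imwrite("pics/w4c.png",cv2.resize(im[max(0,y-80):y+80,x-100:x+100],None,fx=3,fy=3))
```

```text
7.6333 [ 0.55939373 -0.284134    0.23441314] [ 1.22130119  0.1829005  -0.13582716] 0.0852438619101211
gauge (array([ 0.57877657, -0.22638801]), (23.686220169067383, 47.107486724853516), 70.61437225341797)
union/rest (array([ 0.5780289 , -0.22841829]), (26.477834701538086, 52.6822395324707), 70.37451171875)
to strip cm [ 45.90609092 -18.36408051  -1.69949318]
```

View pics/w4c.png

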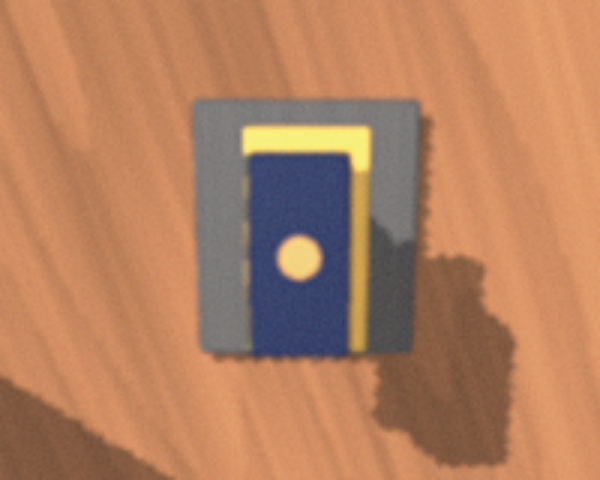

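The gauge stands on the rest, about 2 mm off centre, angle within 1°. Back to the strip.

>>> send_rows --series '[3.5,-1.5,-1,0,0,-1,1,7,-3,-1.5,0,0,-2,1,10.5,-4.2,-1.7,0,0,-3,1,14,-5.6,-1.7,0,0,-4,1,17.5,-7,-1.7,0,0,-5,1,21,-8.4,-1.7,0,0,-6,1,24.5,-9.8,-1.7,0,0,-7,1,28,-11.2,-1.7,0,0,-8,1,31.5,-12.6,-1.7,0,0,-8.4,1,35,-14,-1.7,0,0,-8.4,1]'

```text
clock: 8.52
tcp_pos: [0.5421, 0.0981, 0.2474]
orientation: [-0.001, 0.772, 0.636, -0.001]
wrist_force: [1.2, 0.8, -0.4]
finger_gap: 0.0852
```

Run:
```python
from h import *
s=get_state();T=rot(s["orientation"]);print(s["clock"],s["tcp_pos"])
print("cm:",T.inv().apply(np.array([.541,.21,.25])-s["tcp_pos"])*100, "tool x angle",np.degrees(np.arctan2(*T.apply([1,0,0])[[1,0]])))
```

```text
8.5167 [0.54206285 0.09814241 0.24735898]
cm: [10.95968032 -2.24051149 -0.26030956] tool x angle 78.99511806072671
```

>>> send_rows --series '[4,-0.8,0,0,0,0,1,8,-1.6,0,0,0,0,1,11,-2.2,0,0,0,0,1,11,-2.2,0,0,0,0,1,11,-2.2,0,0,0,0,1,11,-2.2,0,0,0,0,1,11,-2.2,0,0,0,0,1]'

```text
clock: 9.1
tcp_pos: [0.5429, 0.2066, 0.2484]
orientation: [-0.0, 0.772, 0.635, -0.001]
wrist_force: [-0.5, 0.3, -0.2]
finger_gap: 0.0853
```

Run:
```python
from h import *
s=get_state();i=camera_info("wrist");im=read_camera("wrist");cv2.imwrite("pics/w5.png",im)
T=rot(s["orientation"]);print(s["clock"],s["tcp_pos"],s["qvel"].round(3))
h=cv2.cvtColor(im,cv2.COLOR_BGR2HSV).astype(int);H,S,V=h[...,0],h[...,1],h[...,2]
x,y=proj([[.542,.235,.076]],i)[0].astype(int);box=np.zeros(H.shape,bool);box[max(0,y-110):y+110,x-60:x+60]=1
w=(S<60)&(V>130)&box;w=big(cv2.morphologyEx(w.astype(np.uint8),cv2.MORPH_OPEN,np.ones((5,5))));w=cv2.morphologyEx(w.astype(np.uint8),cv2.MORPH_CLOSE,np.ones((9,9)))
c,wh,a=rect(w,i,.076);print("strip",c,wh,a)
print("cm:",T.inv().apply(np.r_[c,.039]-s["tcp_pos"])*100,"tool x angle",np.degrees(np.arctan2(*T.apply([1,0,0])[[1,0]])))
```

```text
9.1 [0.5429298  0.20661447 0.24840347] [-0.017 -0.007  0.009 -0.001  0.001  0.001]
strip [0.53908899 0.23842569] (47.15179443359375, 165.6856689453125) 79.6917495727539
cm: [ 3.0660124  -0.9591835  20.93907196] tool x angle 78.86085325443675
```

View pics/w5.png

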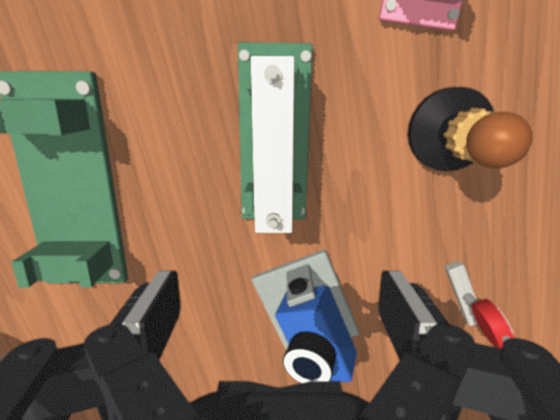

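The strip shows alone in the cradle: corners about (251,57), (294,57), (256,233), (292,232). My mask caught the cradle screws, so I recompute.

Run:
```python
from h import *
s=get_state();i=camera_info("wrist");im=cv2.imread("pics/w5.png")
T=rot(s["orientation"]);print(s["clock"],s["tcp_pos"])
h=cv2.cvtColor(im,cv2.COLOR_BGR2HSV).astype(int);S,V=h[...,1],h[...,2]
w=((S<60)&(V>130));m=np.zeros_like(w);m[52:240,247:298]=1;m[200:,:]&=True
w=big(cv2.morphologyEx((w&m).astype(np.uint8),cv2.MORPH_OPEN,np.ones((13,13))));c,wh,a=rect(w,i,.076);print(c,wh,a)
P=onz([[251,57],[294,57],[292,232],[256,233]],i,.076);print(P.round(4),P.mean(0))
print("cm:",T.inv().apply(np.r_[c,.039]-s["tcp_pos"])*100)
```

```text
9.15 [0.5432297  0.2062999  0.24873835]
[0.54267992 0.23511605] (38.01536560058594, 160.677490234375) 78.85791015625
[[0.5408 0.3158 0.076 ]
 [0.5764 0.3088 0.076 ]
 [0.5458 0.1526 0.076 ]
 [0.5108 0.1584 0.076 ]] [0.54345346 0.23390354 0.076     ]
cm: [ 2.82927358 -0.59216111 20.97267316]
```

>>> send_rows --series '[1.5,-0.3,4,0,0,0,1,2.8,-0.6,8,0,0,0,1,2.8,-0.6,12,0,0,0,1,2.8,-0.6,16,0,0,0,1,2.8,-0.6,19,0,0,0,1,2.8,-0.6,20.5,0,0,0,1,2.8,-0.6,20.9,0,0,0,1,2.8,-0.6,20.9,0,0,0,1]' --newtons 80

```text
clock: 9.82
tcp_pos: [0.5422, 0.2345, 0.0391]
orientation: [-0.001, 0.773, 0.635, -0.001]
wrist_force: [-0.4, 0.1, -0.6]
finger_gap: 0.0856
```

>>> send_rows --series '[0,0,0,0,0,0,0,0,0,0,0,0,0,0,0,0,0,0,0,0,0,0,0,0,0,0,0,0,0,0,0,0,0,0,0,0,0,0,0,0,0,0,0,0,0,0,0,0,0,0,0,0,0,0,0,0]'

```text
clock: 10.48
tcp_pos: [0.5439, 0.2363, 0.042]
orientation: [0.001, 0.772, 0.635, 0.001]
wrist_force: [0.0, -0.8, 5.6]
finger_gap: 0.0348
```

>>> send_rows --series '[0,0,-0.4,0,0,0,0,0,0,-1.2,0,0,0,0,0,0,-3,0,0,0,0,0,0,-6,0,0,0,0,0,0,-10,0,0,0,0,0,0,-14,0,0,0,0,0,0,-18,0,0,0,0,0,0,-22,0,0,0,0,0,0,-23,0,0,0,0,0,0,-23,0,0,0,0]'

```text
clock: 11.32
tcp_pos: [0.5448, 0.2365, 0.2751]
orientation: [0.002, 0.772, 0.635, 0.004]
wrist_force: [0.5, -0.7, -3.0]
finger_gap: 0.0349
```

```bash
cat > tgt.py <<'E'
from h import *
import sys
hx,hy,yaw,tilt=.5503,.0218,.197,.360
off=np.array([-.0014,0,.002])
Rz=R.from_euler("z",yaw);a=Rz.apply([-np.sin(tilt),0,np.cos(tilt)]);yv=Rz.apply([0,1,0])
foc=np.r_[hx,hy,.062]+.18*a
TT=R.from_matrix(np.c_[yv,np.cross(-a,yv),-a])
tcp=foc-TT.apply(off)
if __name__=="__main__":
    s=get_state();T=rot(s["orientation"])
    print(s["clock"],s["tcp_pos"],s["finger_gap"],s["wrist_force"],s["joint_pos"].round(2))
    print("target",tcp.round(4),"focus",foc.round(4))
    print("shift cm",(T.inv().apply(tcp-s["tcp_pos"])*100).round(2),"turn deg",np.degrees((T.inv()*TT).as_rotvec()).round(2))
    f=s["tcp_pos"]+T.apply(off);z=-T.apply([0,0,1]);x=T.apply([1,0,0])
    print("err mm",((f-foc)*1000).round(1),"ang",np.arccos(np.clip(z@a,-1,1)).round(3),np.arccos(min(1,abs(x@yv))).round(3))
E
python3 tgt.py
```

```text
11.3167 [0.54481583 0.23653297 0.27512372] 0.034911581731901085 [ 0.4704115  -0.74707967 -2.99534471] [ 0.27  0.34  0.19  1.41 -0.    2.04]
target [0.4872 0.0106 0.2323] focus [0.4881 0.0094 0.2305]
shift cm [-23.29  -1.34   4.18] turn deg [-19.9    3.9  -22.15]
err mm [ 56.4 225.8  42.7] ang 0.352 0.391
```

>>> send_rows --series '[-3,-0.2,0,-2.5,0.5,-2.8,0,-6,-0.4,0,-5,1,-5.5,0,-9,-0.6,0.5,-7.5,1.5,-8.3,0,-12,-0.7,1,-10,2,-11,0,-15,-0.9,1.5,-12.5,2.5,-13.8,0,-18,-1,2,-15,3,-16.6,0,-21,-1.2,3,-17.5,3.5,-19.4,0,-23.3,-1.3,4,-19.9,3.9,-22.1,0,-23.3,-1.3,4.2,-19.9,3.9,-22.1,0,-23.3,-1.3,4.2,-19.9,3.9,-22.1,0]'

```text
clock: 12.15
tcp_pos: [0.4819, 0.0089, 0.2245]
orientation: [0.109, 0.627, 0.76, 0.133]
wrist_force: [-0.0, 0.5, -3.1]
finger_gap: 0.0351
```

>>> send_rows --series '[0,0,0,0,0,0,0,0,0,0,0,0,0,0,0,0,0,0,0,0,0,0,0,0,0,0,0,0,0,0,0,0,0,0,0,0,0,0,0,0,0,0]'

```text
clock: 12.65
tcp_pos: [0.4857, 0.0104, 0.2284]
orientation: [0.111, 0.624, 0.761, 0.135]
wrist_force: [-0.9, 0.6, -2.5]
finger_gap: 0.035
```

```bash
python3 tgt.py
```

```text
12.65 [0.48571789 0.01036718 0.22844011] 0.03497025115790278 [-0.88407436  0.56167005 -2.47320607] [-0.24 -0.13 -0.52  0.86  0.14  1.16]
target [0.4872 0.0106 0.2323] focus [0.4881 0.0094 0.2305]
shift cm [-0.    0.27 -0.32] turn deg [-0.47  0.03  0.02]
err mm [-1.4 -0.3 -3.9] ang 0.008 0.001
```

>>> send_rows --series '[0,0.2,-0.3,-0.4,0,0,0,0,0.2,-0.3,-0.4,0,0,0,0,0.2,-0.3,-0.4,0,0,0,0,0.2,-0.3,-0.4,0,0,0,0,0.2,-0.3,-0.4,0,0,0]'

```text
clock: 13.07
tcp_pos: [0.4862, 0.01, 0.2319]
orientation: [0.113, 0.624, 0.76, 0.138]
wrist_force: [0.3, -0.5, -2.2]
finger_gap: 0.0349
```

```bash
python3 tgt.py
python3 - <<'E'
from tgt import *
box=np.array([[x,y,z] for z in(0,.02,.036) for x,y in((-.018,-.08),(.018,-.08),(.018,.08),(-.018,.08))])
RH=R.from_matrix(np.c_[np.cross(yv,a),yv,a]);B=foc+RH.apply(box)
hb=foc-.18*a+RH.apply([[.024*np.cos(t),.024*np.sin(t),.05] for t in np.linspace(0,6.28,40)])
o=[]
for n in("scene","side"):
    im=read_camera(n);i=camera_info(n);q=proj(B,i);r=proj(hb,i);c=np.r_[q,r].mean(0).astype(int)
    x0,y0=c[0]-50,c[1]-60;k=4
    v=cv2.resize(im[y0:y0+120,x0:x0+100],None,fx=k,fy=k,interpolation=2)
    f=lambda P:np.round((P-[x0,y0]+.5)*k).astype(np.int32)
    for z in range(3):cv2.polylines(v,[f(q[4*z:4*z+4])],True,(0,0,255) if z<2 else (255,0,255),1)
    cv2.polylines(v,[f(r)],True,(0,255,255),1);o.append(v)
cv2.imwrite("pics/final.png",np.hstack(o))
E
```

```text
13.0667 [0.48619806 0.00995188 0.23186774] 0.034939925264966094 [ 0.32589713 -0.52953688 -2.16504105] [-0.24 -0.14 -0.52  0.86  0.15  1.16]
target [0.4872 0.0106 0.2323] focus [0.4881 0.0094 0.2305]
shift cm [ 0.05  0.12 -0.01] turn deg [-0.07  0.05 -0.05]
err mm [-1.  -0.7 -0.5] ang 0.001 0.001
```

View pics/final.png

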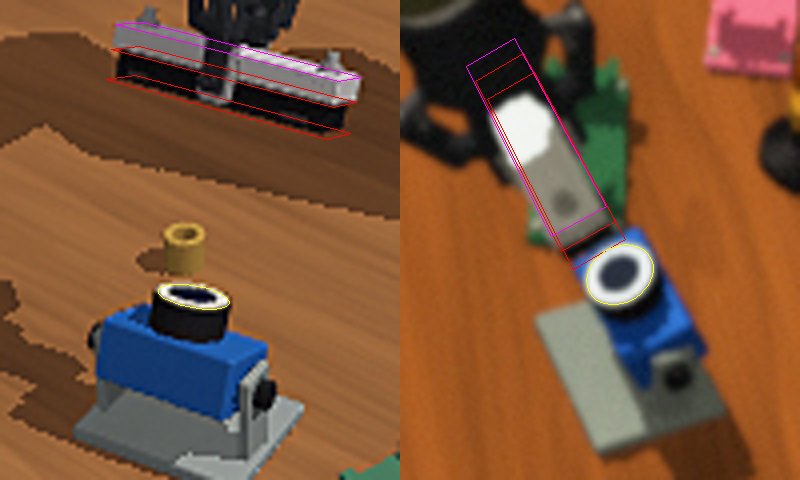

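The overlays fit: the predicted strip outline and lens ring match both pictures within about 1–2 px. The strip is square over the lens, the face is down, and nothing touches the camera. I let it settle, check the gauge once more and hand in.

>>> send_rows --series '[0,0.1,0,0,0,0,0,0,0.1,0,0,0,0,0,0,0.1,0,0,0,0,0,0,0.1,0,0,0,0,0,0,0.1,0,0,0,0,0,0,0.1,0,0,0,0,0,0,0.1,0,0,0,0,0,0,0.1,0,0,0,0,0]'

```text
clock: 13.83
tcp_pos: [0.4871, 0.0101, 0.2322]
orientation: [0.113, 0.624, 0.761, 0.138]
wrist_force: [0.5, 0.3, -2.5]
finger_gap: 0.0352
```

```bash
python3 tgt.py
python3 - <<'E'
from h import *
im=read_camera("side");i=camera_info("side")
for d in silhouettes("side","gauge")[:2]:
    ys,xs=np.nonzero(d["pixels"]);print("gauge",d["p"],d["box"],onz([[xs.mean(),ys.mean()]],i,.105))
print(get_state()["qvel"].round(3),hand_in())
E
```

```text
13.8333 [0.48713991 0.01014176 0.23216838] 0.035162131237004915 [ 0.477286    0.26776845 -2.50792922] [-0.24 -0.14 -0.52  0.86  0.15  1.16]
target [0.4872 0.0106 0.2323] focus [0.4881 0.0094 0.2305]
shift cm [ 0.05  0.02 -0.01] turn deg [-0.07  0.05 -0.05]
err mm [-0.  -0.5 -0.2] ang 0.001 0.001
gauge 0.82 [320.3, 303.2, 15.8, 27.9] [[ 0.57462998 -0.23266176  0.105     ]]
the job is handed in; nothing more can be done
[ 0.001  0.     0.     0.    -0.    -0.001] None
```

The job is handed in at about 14 s of the 54 s. The gauge block stands released on the yellow rest, and the strip is held over the lens, worn face down. The hand-in reports no verdict.

- **Gauge block:** the wrist picture after release put it about 2 mm from the rest's centre and within 1° of its length. The last side-camera check put it at (0.575, −0.233), about 10 mm off. I take that figure as biased, because it comes from the centre of the visible outline at one assumed height, side faces included.
- **Strip:** by the arm's own readings it is 0.5 mm from the focus point I worked out, with angle errors of about 0.001 rad, and the joints were still. The drawn strip outline and lens ring matched the scene and side pictures to within about 1–2 pixels.
- **Focus point:** it rests on head fits from several pictures that agreed to about 2 mm and 0.02 rad, so the true error may be that much larger.
- **Other parts:** I did not measure the bystanders again after the moves. Nothing in the pictures showed one moved or the camera touched, and the wrist force stayed below 10 N in every reading.

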